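# Emergency-stop check on the graver lap

### The job

Do the start-of-day stop check on the sharpening lap: press the red three-lobed mushroom head fully in and take your finger off to see that it stays latched, then push one of its lobes round clockwise until the head unlatches and springs back out, and only then press the blue reset button fully in and let it go. Push lightly, never clamp the head, and leave the speed knob and the tools on and around the machine where they are.

Things in the scene. Friction and masses are not known exactly. Their poses are not given: they have to be found in the camera images.
- lap: Sharpening lap, fixed: grey-green box 340 (x) x 420 (y) mm, flat deck 90 mm above the bench; origin under its centre, z up. Round pan 230 mm wide at own x +65 mm with a tool-rest bar across, to 65 mm above the deck; drip bottle at own x +145, y +178, to 120 mm. On the black strip along its -x side: knob and jar in the middle, red stop and blue reset at own x -115, y +130 and -130, either at either end.
- stop: Fixed mount of the red stop: black collar of radius 23 mm, to 25 mm above the deck, on a yellow disc of radius 45 mm, 3 mm thick. Origin on the vertical axis at deck height.
- stop_cap: Red mushroom head: 49 mm round dome with three lobes 120 degrees apart reaching 36 mm from its upright axis, each 22 mm wide with flat upright sides and white clockwise chevrons. Origin on the axis, at deck height while out, sinking with the head; z up, +x along one lobe, turning with the head. Above the origin the lobes span 33-49 mm, the dome 33-57. A fingertip fits between lobes outside radius 25 mm.
- stop_top (a point): The top middle of the red head's dome, on its axis, 57 mm above the deck while the head is out; moves with the head.
- stop_press (a joint): How far the red head is pushed in, m: 0 out, 0.006 resting latched, 0.008 the end of its travel. It is sprung outward: about 4 N starts it, it latches by itself at 0.006 (7.5 N) and stops at 0.008 (9 N); let go earlier it comes back out.
- stop_twist (a joint): How far the red head is turned, rad: 0 at rest, positive is clockwise seen from above, 0.8 at its end stop. It springs back to 0 when let go. With the head latched, turning it to about 0.55 rad (about 0.13 N m, some 4 N on a lobe) frees the latch and the head springs out; it stays latched at less.
- reset_top (a point): Top middle of the blue reset button, 26 mm in diameter in a steel bezel 42 mm in diameter; 22 mm above the deck when out. It is pressed straight down.
- reset (a joint): How far the blue button is pushed in, m: 0 out, 0.006 fully in (5 N); it springs back when let go.
- speed_mark (a point): White pointer mark on the rim of the black speed knob (34 mm diameter, to 21 mm above the deck; axis at own x -112, y -32 mm of the lap). The knob turns freely: do not move it.
- paste_jar: Loose bystander on the control strip: small jar with a white cap, 30 mm diameter, 32 mm high, origin under its centre.
- loupe: Loose bystander on the bench: folding loupe lying flat, about 57 x 24 x 13 mm.
- graver: Loose bystander on the bench: graver with a wooden handle, about 127 x 26 x 19 mm, lying.
- ring_clamp: Loose bystander on the bench: wooden ring clamp, about 150 x 34 x 24 mm, lying.
- pliers: Loose bystander on the bench: pliers with blue handles, about 145 x 54 x 13 mm, lying.
- cup: Loose bystander on the bench: open brass cup, 60 mm diameter, 45 mm high, origin under its centre.
- burr_block: Loose bystander on the bench: wooden block of burrs, 60 x 80 mm, about 57 mm high, origin under its centre.

How it is judged:
By the outcome, as a careful person would: the job done as asked, in the order asked, and still so for the second after the job is handed in, with the robot touching nothing.
It also fails if it takes over 48 s, if anything falls off the work surface, if the arm or the gripper's body presses on something with over 40 N, if the wrist force passes 120 N, or if a joint passes its speed limit or range.

### The arm

A 6-joint arm with a two-finger parallel gripper is mounted at the origin on the work surface. World frame = base frame: x ahead of the robot, y to its left, z up, the work surface at z = 0. Lengths are in m, angles in rad, forces in N, time in s.
With the tool pointing down it reaches from about 0.35 to 0.725 m from the base axis. Payload 6 kg.
Tool frame: the origin (TCP) lies at the very end of the fingers, on their centre line; the grasp point (between the pads) lies 19 mm behind it (manip.pinch_z is the distance from the TCP to the grasp point, in m); y points along the fingers, x is the direction in which the jaws open and shut, and the axes are right-handed (so a half turn about y gives the same grasp; the last joint's range is limited). The gripper opens to 85 mm and grips with 20 to 120 N. Pads are 22 mm wide; open, the fingers measure 114 mm over their backs; the gripper's body (76 mm by 85 mm) begins 54 mm behind the grasp point. The pads swing forward as they close: fully open they stand 13 mm farther back than shut.
Start: joints at [-0.769, 0.04, 0.085, 0, -1.615, -0.334], TCP at [0.271, -0.536, 0.231] pointing down, gripper open.
Joint ranges: [-2.56, 2.56], [-1.29, 2.01], [-1.08, 1.49], [-3.29, 1.98], [-2.81, -0.18], [-2.99, 2.99]. Speed limits (rad/s): [2.57, 2.57, 3.01, 3.14, 3.14, 3.14].

### API

Orientations are given as a rotation vector (axis times angle).
In Python, from station import status, camera, camera_info, job, manip gives the robot as it stands.
- The arm moves only by the tool play_rows, never from a script. Its arguments are lists of equal length, an entry for each row: "offset": the shift along the tool's x, y, z in cm, a list of three; "rotation": the turn, a rotation vector about the tool's x, y, z in rad, a list of three. A call has exactly 8 rows; each row shifts and turns the commanded pose from where the row before left it, along the tool's axes as they then stand; what a row does not reach is not made up. A row lasts 1/8 s, in which the tool goes at most 62.5 mm and 10.7 degrees, less where a joint would pass 70% of its speed; a pose out of reach is approached as far as the arm can. A call with a gripper value outside its range is refused whole. "gripper" is the opening, from 0 (shut) to 1 (fully open), set as the call begins (left out, the last holds). The fingers move at their own pace and stop on an object; the grip force is fixed at half the most. Time passes only in rows, so rows that do not move let the fingers close, or fill a call up. It gives the time, the measured TCP pose, the force and the opening at its end, in the units of the state.
- status.observe(): the state, without advancing time (a new reading comes with each control period).
- camera(name): name is "side" or "top"; returns the picture (400x640x3 uint8, red, green, blue); there is no depth.
- camera_info(name): a dict with "intrinsics" (3x3 intrinsics, pixels), "pose" (4x4, takes a point from camera to world coordinates). Camera axes: x right, y up, looking along -z (the intrinsics and any distortion apply to the point x, -y, -z); pixel columns grow to the right and rows downward; lengths in m; the calibration is good to about 2 mm. A picture is of the moment at which its call begins. camera_info takes no time and is no camera call.
- job.sign_off(): hands the job in, once; it reports no verdict.
The state is a dict: "t": time; "qpos": joint angles; "dq": joint speeds; "tau": joint torques, N m; "tcp_pos": TCP position; "tcp_rot": TCP orientation; "wrist_force": force on the tool from outside, world axes, zero at the start; "torque": the same for the moment, N m; "opening": finger opening in m.
Only numpy, scipy, OpenCV 4.12 (cv2) and the standard library are available. Lean on these libraries where they do the work, as an engineer would, in place of code of your own. Each camera call takes 0.05 s, during which the arm holds its last target.

## Working session

There is one attempt and no reset: what is moved stays moved. The work goes in short steps, Python scripts to look and compute and a tool call to move; the robot and the scene stay as the last step left them, time stands still between calls to the robot, and variables do not carry over. Pictures are saved under pics/ and viewed, and the job is handed in when it is done.

Besides the shell and the picture viewer there is one more tool, called by a JSON object that holds its "name" and its "arguments". play_rows: Moves the arm, as the interface text tells. Its arguments: {"type":"object","properties":{"offset":{"type":"array","items":{"type":"array","items":{"type":"number"}}},"rotation":{"type":"array","items":{"type":"array","items":{"type":"number"}}},"gripper":{"type":"number"}},"required":["offset","rotation"]}

```bash
mkdir -p pics; ls; python3 - <<'E'
from station import status, camera, camera_info, job, manip
import cv2,json
s=status.observe();print({k:s[k] for k in('t','tcp_pos','tcp_rot','wrist_force','opening')})
for n in('side','top'):
    cv2.imwrite(f'pics/{n}0.png',camera(n)[:,:,::-1]); i=camera_info(n);print(n,i)
E
```

```text
pics
{'t': 0.0, 'tcp_pos': array([ 0.27047844, -0.5352148 ,  0.23026813]), 'tcp_rot': array([-0.94866701, -1.54521643,  1.54372315]), 'wrist_force': array([ 0.93628329,  0.03508019, -0.84893772]), 'opening': 0.0852613062927729}
side {'intrinsics': array([[385.57484587,   0.        , 317.64696151],
       [  0.        , 385.57484587, 205.01257182],
       [  0.        ,   0.        ,   1.        ]]), 'pose': array([[-0.88436273,  0.28546603, -0.36933957,  0.2557074 ],
       [-0.46666917, -0.55942586,  0.68502744,  0.6079154 ],
       [-0.01106604,  0.77817212,  0.62795357,  0.64563291],
       [ 0.        ,  0.        ,  0.        ,  1.        ]])}
top {'intrinsics': array([[394.99823006,   0.        , 320.27411108],
       [  0.        , 394.99823006, 199.89467238],
       [  0.        ,   0.        ,   1.        ]]), 'pose': array([[ 1.89830433e-02,  9.86542486e-01, -1.62399404e-01,
         4.10432054e-01],
       [-9.99811448e-01,  1.93949245e-02,  9.51068726e-04,
         3.67596131e-02],
       [ 4.08799390e-03,  1.62350730e-01,  9.86724647e-01,
         1.04382097e+00],
       [ 0.00000000e+00,  0.00000000e+00,  0.00000000e+00,
         1.00000000e+00]])}
```

View pics/top0.png

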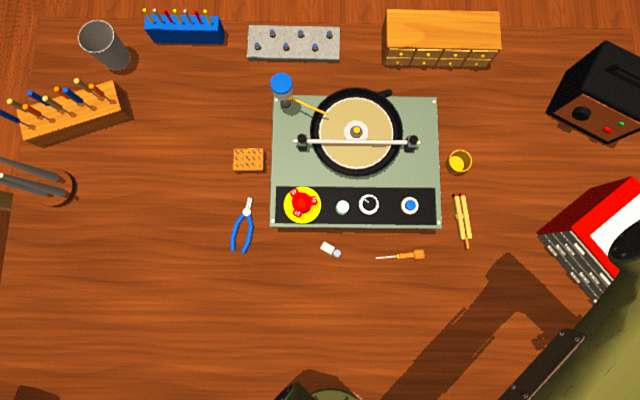

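View pics/side0.png

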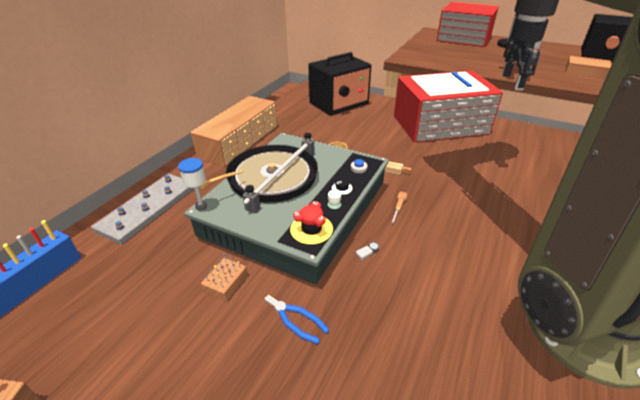

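```bash
cat > h.py <<'E'
import numpy as np,cv2
from scipy.spatial.transform import Rotation as R
from station import status, camera, camera_info
def ray(n,u,v):
    i=camera_info(n);K=i['intrinsics'];P=i['pose']
    d=np.array([(u-K[0,2])/K[0,0],-(v-K[1,2])/K[1,1],-1.]);return P[:3,3],P[:3,:3]@d
def onz(n,u,v,z):
    o,d=ray(n,u,v);return o+d*(z-o[2])/d[2]
def proj(n,p):
    i=camera_info(n);K=i['intrinsics'];P=i['pose'];c=P[:3,:3].T@(np.array(p)-P[:3,3])
    return K[0,2]+K[0,0]*c[0]/-c[2],K[1,2]-K[1,1]*c[1]/-c[2]
E
python3 - <<'E'
from h import *
s=status.observe();print(R.from_rotvec(s['tcp_rot']).as_matrix().round(3))
for n in('top','side'):
    im=cv2.imread(f'pics/{n}0.png');h=cv2.cvtColor(im,cv2.COLOR_BGR2HSV);H,S,V=[h[:,:,k].astype(int) for k in range(3)]
    for nm,m in(('red',((H<8)|(H>172))&(S>140)&(V>60)),('yel',(abs(H-27)<7)&(S>130)&(V>80)),('blue',(abs(H-112)<14)&(S>120)&(V>60))):
        c,l,st,ce=cv2.connectedComponentsWithStats(m.astype('uint8'))
        for k in range(1,c):
            if st[k,4]>30: print(n,nm,st[k],ce[k].round(1))
E
```

```text
[[-0.451 -0.001 -0.893]
 [ 0.893  0.001 -0.451]
 [ 0.002 -1.     0.   ]]
top red [163   8   9  14  37] [166.6  13.8]
top red [193   9   8  14  35] [196.3  14.2]
top red [602 127  11   7  50] [607.1 129.8]
top red [ 536  176  104  103 3394] [594.4 214.9]
top red [290 188  27  29 390] [301.3 202. ]
top yel [142   8   9  12  31] [145.6  12.1]
top yel [296  99  31  16  71] [310.3 106.3]
top yel [449 151  16  21 183] [456.3 162.8]
top yel [283 187  39  37 658] [302.4 206.7]
top yel [455 196  17  43 305] [462.8 216.8]
top yel [632 259   8  12  58] [636.7 264.8]
top yel [ 554  277   86  123 4446] [612.  363.4]
top yel [312 390  46  10 244] [332.1 395.1]
top blue [ 144   15   80   29 1911] [184.8  29.7]
top blue [270  73  22  21 363] [280.8  82.9]
top blue [ 63  88  20  15 102] [71.9 94.9]
top blue [27 91 22 14 81] [35.5 96.5]
top blue [  0 110  19  13  83] [  8.5 116.2]
top blue [405 200  11  10  79] [409.9 204.6]
top blue [231 214  14  37 162] [235.3 231.4]
top blue [241 215  12  38 171] [248.  234.2]
side red [436   2  63  45 856] [471.8  16.4]
side red [ 393   70  110   73 1934] [425.9 100.3]
side red [294 202  31  26 482] [310.8 214.9]
side red [ 29 227  14  19  87] [ 35.1 235.6]
side yel [290 218  44  27 121] [313. 236.]
side yel [ 41 220  13  18  73] [ 46.5 227.5]
side yel [295 221  33  17 153] [312.9 230.7]
side yel [  3 243  15  19  82] [  9.5 251.4]
side blue [453  72  18  14  56] [461.4  78.9]
side blue [178 158  24  15 263] [189.8 164.9]
side blue [354 158  10   8  60] [358.7 161.8]
side blue [   0  230   81   87 3164] [ 34.9 269.2]
side blue [286 305  42  28 272] [308.1 316.2]
side blue [279 310  40  34 293] [297.2 328.7]
```

```bash
python3 - <<'E'
from h import *
a=cv2.imread('pics/top0.png')[175:235,262:342];b=cv2.imread('pics/side0.png')[190:250,272:352]
cv2.imwrite('pics/z0.png',np.vstack([cv2.resize(x,None,fx=5,fy=5,interpolation=cv2.INTER_CUBIC) for x in(a,b)]))
# yellow disc outer extents, top
im=cv2.imread('pics/top0.png');h=cv2.cvtColor(im,cv2.COLOR_BGR2HSV).astype(int)
m=(((abs(h[...,0]-27)<9)|(h[...,0]<9)|(h[...,0]>172))&(h[...,1]>130)&(h[...,2]>80))
mm=np.zeros(m.shape,'uint8');mm[180:232,278:330]=m[180:232,278:330]
c=max(cv2.findContours(mm,0,1)[0],key=cv2.contourArea);hull=cv2.convexHull(c)
e=cv2.fitEllipse(hull);print(e, onz('top',*e[0],.093))
P=np.array([onz('top',*p[0],.093)[:2] for p in hull.astype(float)])
A=np.c_[2*P,np.ones(len(P))];s=np.linalg.lstsq(A,(P**2).sum(1),rcond=None)[0];print('circ',s[:2],np.sqrt(s[2]+s[:2]@s[:2]))
print('reset top',onz('top',409.9,204.6,.112),'side',onz('side',358.7,161.8,.112))
print('stop red',onz('top',301.3,202,.142),onz('side',310.8,214.9,.142))
# lap green mask
m=((abs(h[...,0]-60)<25)&(h[...,1]>15)&(h[...,1]<90)&(h[...,2]>70)).astype('uint8');m[:90]=0;m[235:]=0;m[:,:265]=0;m[:,446:]=0
m=cv2.morphologyEx(m,cv2.MORPH_OPEN,np.ones((3,3)))
r=cv2.minAreaRect(np.argwhere(m)[:,::-1].astype(np.float32));print(r);bx=cv2.boxPoints(r)
for p in bx: print(p,onz('top',*p,.09))
E
```

```text
((301.9565124511719, 204.54820251464844), (37.39449691772461, 38.41796112060547), 85.049560546875) [0.55456722 0.08020846 0.093     ]
circ [0.55498479 0.08019266] 0.04643894534179059
reset top [ 0.55661564 -0.17837354  0.112     ] side [ 0.55818281 -0.17730243  0.112     ]
stop red [0.55306498 0.07964412 0.142     ] [0.54940898 0.09286572 0.142     ]
((355.5431823730469, 162.0984649658203), (170.1977081298828, 131.3760528564453), 0.5617053508758545)
[269.80444 226.94907] [0.49871235 0.1566297  0.09      ]
[271.0924   95.57934] [0.8352187  0.16670747 0.09      ]
[441.28192  97.24786] [ 0.83975965 -0.26882003  0.09      ]
[439.99396 228.61758] [ 0.50264448 -0.25532262  0.09      ]
```

View pics/z0.png

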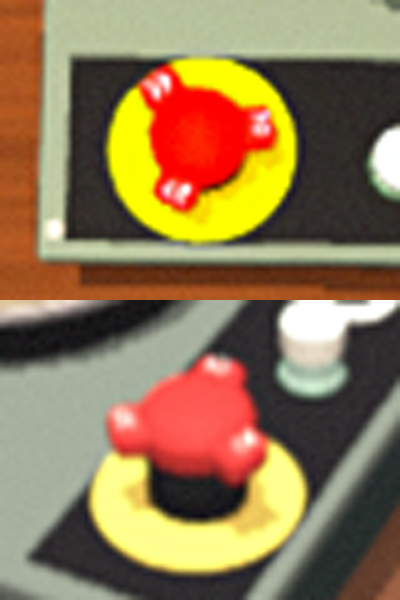

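```bash
cat >> h.py <<'E'
STOP=np.array([.5550,.0802]); RST=np.array([.5573,-.178])
def delta(xy,z,yaw=None):
    "offset (cm) in current tool axes to reach target, and tool-y turn to put tool x at yaw deg"
    s=status.observe();M=R.from_rotvec(s['tcp_rot']).as_matrix();p=s['tcp_pos']
    d=np.array([*xy,z])-p
    y0=np.degrees(np.arctan2(M[1,0],M[0,0]))
    print('t',s['t'],'tcp',p.round(4),'yaw',y0.round(2),'ydir',M[:,1].round(4),'F',s['wrist_force'].round(2),'open',round(s['opening'],4),'q',np.round(s['qpos'],2))
    print('offset cm',(M.T@d*100).round(2), 'turn', None if yaw is None else np.radians(-(yaw-y0)).round(4))
E
python3 - <<'E'
from h import *
for u,v in((293.6,192.4),(314,200.6),(297.6,213.6)):
    p=onz('top',u,v,.136)[:2]-STOP;print(p,np.hypot(*p),np.degrees(np.arctan2(p[1],p[0])))
print('jar',onz('top',342.5,206.5,.122))
print('deck px of stop top in side',proj('side',[*STOP,.147]),proj('top',[*STOP,.147]),proj('side',[*RST,.112]))
delta(STOP,.20,117)
E
```

```text
[0.02135908 0.01831664] 0.028137336954523983 40.61498965201004
[ 0.00289396 -0.02974121] 0.029881677268094455 -84.44234810557322
[-0.02834158  0.00756501] 0.029333848374406255 165.05489756906633
jar [ 0.54739008 -0.01685414  0.122     ]
deck px of stop top in side (np.float64(311.31360536581985), np.float64(208.6302150525845)) (np.float64(300.9866791404942), np.float64(200.8229042313922)) (np.float64(359.12677408716866), np.float64(161.75254405874577))
t 0.1 tcp [ 0.2705 -0.5353  0.2303] yaw 116.8 ydir [-9.0e-04  1.4e-03 -1.0e+00] F [-1.14  0.02 -1.12] open 0.0855 q [-0.77  0.04  0.08 -0.   -1.62 -0.33]
offset cm [ 42.1    3.09 -53.15] turn -0.0035
```

{"name": "play_rows", "arguments": {"offset": [[1.5,0,-1.9],[2.7,0,-3.4],[2.7,0,-3.4],[2.7,0,-3.4],[2.7,0,-3.4],[2.7,0,-3.4],[2.7,0,-3.4],[2.7,0,-3.4]], "rotation": [[0,0,0],[0,0,0],[0,0,0],[0,0,0],[0,0,0],[0,0,0],[0,0,0],[0,0,0]], "gripper": 0}}

```text
t: 1.1
tcp_pos: [0.4082, -0.2361, 0.231]
tcp_rot: [-0.95, -1.545, 1.545]
wrist_force: [1.2, 0.3, 0.3]
opening: 0.0002
```

{"name": "play_rows", "arguments": {"offset": [[2.7,0,-3.4],[2.7,0,-3.4],[2.7,0,-3.4],[2.7,0,-3.4],[2.7,0,-3.4],[2.7,0,-3.4],[2.7,1,-3.4],[0,1,0]], "rotation": [[0,0,0],[0,0,0],[0,0,0],[0,0,0],[0,0,0],[0,0,0],[0,0,0],[0,-0.1,0]]}}

```text
t: 2.1
tcp_pos: [0.5354, 0.0409, 0.2096]
tcp_rot: [-0.879, -1.616, 1.618]
wrist_force: [-0.6, -0.5, 0.4]
opening: 0.0001
```

```bash
python3 -c "
from h import *
delta(STOP,.155,130.5)"
```

```text
t 2.1 tcp [0.5354 0.0409 0.2096] yaw 122.82 ydir [-2.4e-03 -2.0e-04 -1.0e+00] F [-0.61 -0.49  0.38] open 0.0001 q [ 0.45 -0.13 -0.12 -0.   -1.58 -1.45]
offset cm [ 2.24  5.45 -3.79] turn -0.134
```

{"name": "play_rows", "arguments": {"offset": [[1.1,1.0,-1.9],[1.1,1.0,-1.9],[0,1.0,0],[0,1,0],[0,0.5,0],[0,0,0],[0,0,0],[0,0,0]], "rotation": [[0,0,0],[0,0,0],[0,-0.07,0],[0,-0.06,0],[0,0,0],[0,0,0],[0,0,0],[0,0,0]]}}

```text
t: 3.1
tcp_pos: [0.5556, 0.0775, 0.1668]
tcp_rot: [-0.795, -1.702, 1.701]
wrist_force: [-0.0, -0.1, -0.2]
opening: -0.0001
```

```bash
python3 -c "
from h import *
delta(STOP,.147,130.5)
for n in('top','side'):
    im=camera(n);cv2.imwrite(f'pics/{n}1.png',im[:,:,::-1])
a=cv2.imread('pics/top1.png')[160:240,250:350];b=cv2.imread('pics/side1.png')[160:240,262:362]
cv2.imwrite('pics/z1.png',np.hstack([cv2.resize(x,None,fx=4,fy=4) for x in(a,b)]))
print(proj('side',[*STOP,.147]))"
```

```text
t 3.1 tcp [0.5556 0.0775 0.1668] yaw 129.95 ydir [ 7.e-04  4.e-04 -1.e+00] F [-0.02 -0.13 -0.21] open -0.0001 q [ 0.5  -0.06 -0.13 -0.   -1.5  -1.37]
offset cm [ 0.24  1.98 -0.13] turn -0.0096
(np.float64(311.31360536581985), np.float64(208.6302150525845))
```

View pics/z1.png

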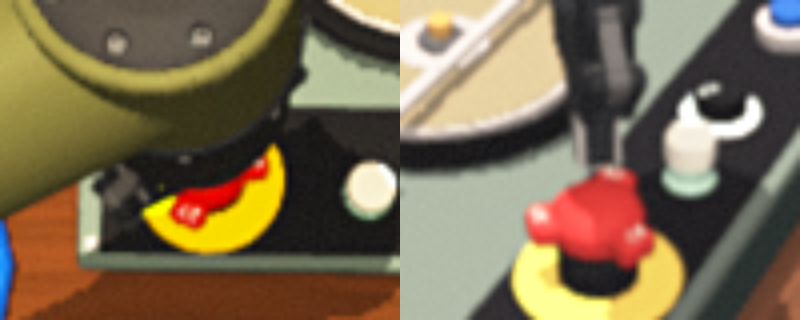

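The side view shows the shut fingertip (zoom x≈600, y≈165) just above the dome top (≈600,185). I press now.

{"name": "play_rows", "arguments": {"offset": [[0.24,0.6,-0.13],[0,0.7,0],[0,0.3,0],[0,0.2,0],[0,0.2,0],[0,0.2,0],[0,0.2,0],[0,0.2,0]], "rotation": [[0,0,0],[0,0,0],[0,0,0],[0,0,0],[0,0,0],[0,0,0],[0,0,0],[0,0,0]]}}

```text
t: 4.2
tcp_pos: [0.5553, 0.0801, 0.142]
tcp_rot: [-0.796, -1.704, 1.702]
wrist_force: [-3.5, 0.4, 7.9]
opening: -0.0002
```

```bash
python3 -c "
from h import *
delta(STOP,.139,130.5)"
```

```text
t 4.2 tcp [0.5553 0.0801 0.142 ] yaw 129.99 ydir [ 2.1e-03  2.0e-04 -1.0e+00] F [-3.49  0.42  7.89] open -0.0002 q [ 0.5  -0.06 -0.17  0.   -1.45 -1.37]
offset cm [0.03 0.3  0.01] turn -0.0088
```

{"name": "play_rows", "arguments": {"offset": [[0,0.1,0],[0,0.1,0],[0,0.1,0],[0,0,0],[0,0,0],[0,0,0],[0,0,0],[0,0,0]], "rotation": [[0,0,0],[0,0,0],[0,0,0],[0,0,0],[0,0,0],[0,0,0],[0,0,0],[0,0,0]]}}

```text
t: 5.2
tcp_pos: [0.5554, 0.0801, 0.1395]
tcp_rot: [-0.796, -1.704, 1.701]
wrist_force: [-3.2, -0.6, 7.8]
opening: 0.0001
```

{"name": "play_rows", "arguments": {"offset": [[0,0.05,0],[0,0.05,0],[0,0.05,0],[0,0,0],[0,0,0],[0,0,0],[0,0,0],[0,0,0]], "rotation": [[0,0,0],[0,0,0],[0,0,0],[0,0,0],[0,0,0],[0,0,0],[0,0,0],[0,0,0]]}}

```text
t: 6.2
tcp_pos: [0.5556, 0.0801, 0.1387]
tcp_rot: [-0.797, -1.705, 1.701]
wrist_force: [-4.1, 0.1, 10.6]
opening: 0.0002
```

{"name": "play_rows", "arguments": {"offset": [[0,-0.4,0],[0,-0.6,0],[0,-1.0,0],[0,-1.5,0],[0,0,0],[0,0,0],[0,0,0],[0,0,0]], "rotation": [[0,0,0],[0,0,0],[0,0,0],[0,0,0],[0,0,0],[0,0,0],[0,0,0],[0,0,0]]}}

```text
t: 7.2
tcp_pos: [0.5547, 0.0801, 0.1704]
tcp_rot: [-0.793, -1.701, 1.702]
wrist_force: [0.2, -0.6, 0.2]
opening: -0.0001
```

```bash
python3 -c "
from h import *
im=camera('side');cv2.imwrite('pics/side2.png',im[:,:,::-1])
a=cv2.imread('pics/side0.png')[180:260,262:362];b=cv2.imread('pics/side2.png')[180:260,262:362]
cv2.imwrite('pics/z2.png',np.hstack([cv2.resize(x,None,fx=4,fy=4) for x in(a,b)]))
th=np.radians(40.5)
f=lambda r,t:STOP+np.array([r*np.cos(th)-t*np.sin(th),r*np.sin(th)+t*np.cos(th)])
print('target',f(.036,.033));delta(f(.036,.033),.155,130.5)"
```

```text
target [0.56094283 0.12867353]
t 7.25 tcp [0.5547 0.0801 0.1704] yaw 129.98 ydir [-6.e-04 -2.e-04 -1.e+00] F [-0.19 -0.18 -0.49] open -0.0001 q [ 0.5  -0.06 -0.13 -0.   -1.51 -1.37]
offset cm [ 3.32  1.54 -3.6 ] turn -0.009
```

View pics/z2.png

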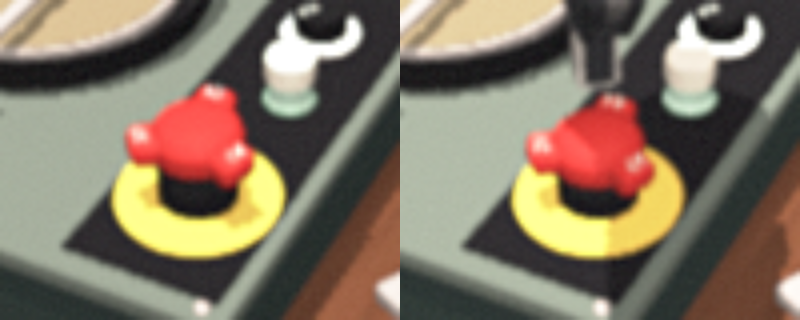

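The head sits about 2 px lower than before with the finger clear of it, so it is latched. Next I go beside the upper-left lobe, on its counter-clockwise side.

{"name": "play_rows", "arguments": {"offset": [[1.1,0,-1.2],[1.1,0,-1.2],[1.1,0,-1.2],[0,1.5,0],[0,1.5,0],[0,1.5,0],[0,0.6,0],[0,0,0]], "rotation": [[0,0,0],[0,0,0],[0,0,0],[0,0,0],[0,0,0],[0,0,0],[0,0,0],[0,0,0]]}}

```text
t: 8.25
tcp_pos: [0.561, 0.1282, 0.1193]
tcp_rot: [-0.794, -1.701, 1.702]
wrist_force: [0.6, -0.2, 0.8]
opening: 0.0002
```

```bash
python3 -c "
from h import *
im=camera('side');cv2.imwrite('pics/side3.png',im[:,:,::-1])
b=cv2.imread('pics/side3.png')[160:260,262:362]
cv2.imwrite('pics/z3.png',np.hstack([cv2.resize(x,None,fx=5,fy=5) for x in(b,)]))
M=np.array([.5609,.1287]);delta(M,.119,130.5)"
```

```text
t 8.3 tcp [0.5613 0.1283 0.12  ] yaw 129.97 ydir [ 3.e-04 -1.e-04 -1.e+00] F [0.18 0.04 0.15] open -0.0002 q [ 0.57 -0.01 -0.17  0.   -1.41 -1.45]
offset cm [0.06 0.1  0.01] turn -0.0093
```

View pics/z3.png

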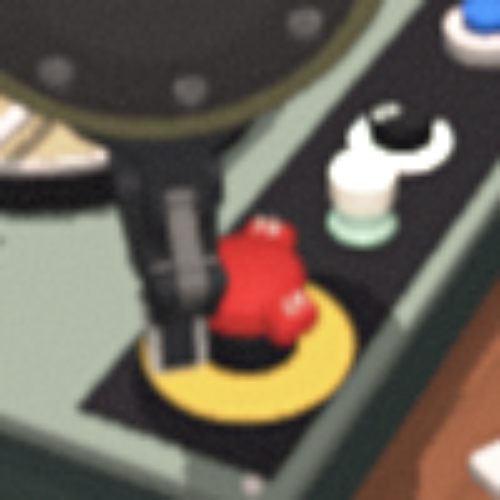

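{"name": "play_rows", "arguments": {"offset": [[-0.1,0,0],[-0.1,0,0],[-0.1,0,0],[-0.1,0,0],[-0.1,0,0],[-0.1,0,0],[-0.1,0,0],[0,0,0]], "rotation": [[0,0,0],[0,0,0],[0,0,0],[0,0,0],[0,0,0],[0,0,0],[0,0,0],[0,0,0]]}}

```text
t: 9.3
tcp_pos: [0.5657, 0.1231, 0.1198]
tcp_rot: [-0.794, -1.702, 1.702]
wrist_force: [0.4, -0.4, -0.3]
opening: -0.0001
```

{"name": "play_rows", "arguments": {"offset": [[-0.1,0,0],[-0.1,0,0],[-0.1,0,0],[-0.1,0,0],[-0.1,0,0],[-0.1,0,0],[0,0,0],[0,0,0]], "rotation": [[0,0,0],[0,0,0],[0,0,0],[0,0,0],[0,0,0],[0,0,0],[0,0,0],[0,0,0]]}}

```text
t: 10.3
tcp_pos: [0.5697, 0.1191, 0.1199]
tcp_rot: [-0.794, -1.703, 1.701]
wrist_force: [0.3, 5.2, 0.6]
opening: 0.0001
```

```bash
python3 -c "
from h import *
delta([STOP[0],STOP[1]],.119,130.5)"
```

```text
t 10.3 tcp [0.5697 0.1191 0.1199] yaw 129.99 ydir [ 4.e-04  9.e-04 -1.e+00] F [0.26 5.17 0.57] open 0.0001 q [ 0.55  0.01 -0.15 -0.   -1.41 -1.42]
offset cm [-2.03  0.08  3.62] turn -0.0088
```

{"name": "play_rows", "arguments": {"offset": [[-0.2,0,-0.12],[-0.22,0,-0.12],[-0.22,0,-0.12],[-0.22,0,-0.12],[-0.22,0,-0.12],[-0.22,0,-0.12],[0,0,0],[0,0,0]], "rotation": [[0,0.06,0],[0,0.06,0],[0,0.06,0],[0,0.06,0],[0,0.06,0],[0,0.06,0],[0,0,0],[0,0,0]]}}

```text
t: 11.3
tcp_pos: [0.5828, 0.1114, 0.1204]
tcp_rot: [-1.03, -1.455, 1.454]
wrist_force: [0.2, 5.5, 2.2]
opening: 0.0002
```

```bash
python3 -c "
from h import *
im=camera('side');cv2.imwrite('pics/side4.png',im[:,:,::-1])
im=camera('top');cv2.imwrite('pics/top4.png',im[:,:,::-1])
b=cv2.imread('pics/side4.png')[160:260,262:362];a=cv2.imread('pics/top4.png')[160:260,252:352]
cv2.imwrite('pics/z4.png',np.hstack([cv2.resize(x,None,fx=4,fy=4) for x in(b,a)]))
delta(STOP,.119)"
```

```text
t 11.4 tcp [0.5826 0.1114 0.1203] yaw 109.4 ydir [ 9.e-04  3.e-04 -1.e+00] F [0.04 3.4  2.74] open 0.0001 q [ 0.53  0.04 -0.12  0.   -1.41 -1.76]
offset cm [-2.02  0.12  3.64] turn None
```

View pics/z4.png

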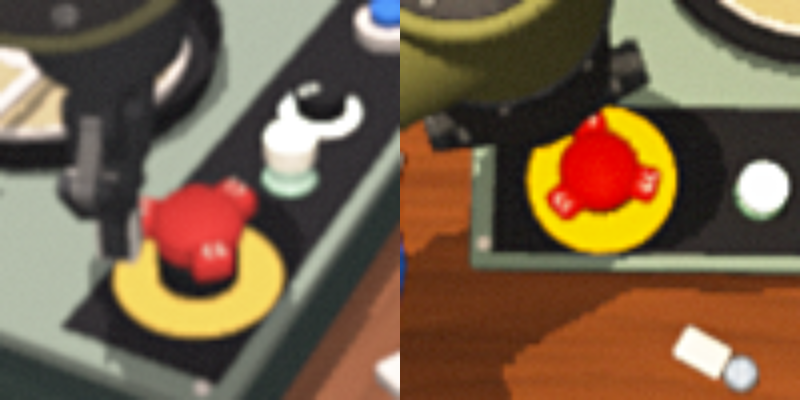

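The head has turned about 30° (lobe at (592,122) in the zoomed top view) and the force is a light 5 N. I turn it a little further.

{"name": "play_rows", "arguments": {"offset": [[-0.15,0,-0.08],[-0.15,0,-0.08],[-0.15,0,-0.08],[-0.11,0,-0.06],[0,0,0],[0,0,0],[0,0,0],[0,0,0]], "rotation": [[0,0.04,0],[0,0.04,0],[0,0.04,0],[0,0.03,0],[0,0,0],[0,0,0],[0,0,0],[0,0,0]]}}

```text
t: 12.4
tcp_pos: [0.587, 0.1068, 0.1199]
tcp_rot: [-1.115, -1.346, 1.346]
wrist_force: [1.1, 4.9, 2.1]
opening: 0.0001
```

```bash
python3 -c "
from h import *
im=camera('side');cv2.imwrite('pics/side5.png',im[:,:,::-1])
im=camera('top');cv2.imwrite('pics/top5.png',im[:,:,::-1])
b=cv2.imread('pics/side5.png')[160:260,262:362];a=cv2.imread('pics/top5.png')[160:260,252:352]
cv2.imwrite('pics/z5.png',np.hstack([cv2.resize(x,None,fx=4,fy=4) for x in(b,a)]))
delta(STOP,.119)"
```

```text
t 12.5 tcp [0.587  0.1068 0.1199] yaw 100.74 ydir [ 4.e-04  2.e-04 -1.e+00] F [0.9  4.23 2.15] open 0.0002 q [ 0.52  0.05 -0.11 -0.   -1.41 -1.9 ]
offset cm [-2.02  0.09  3.64] turn None
```

View pics/z5.png

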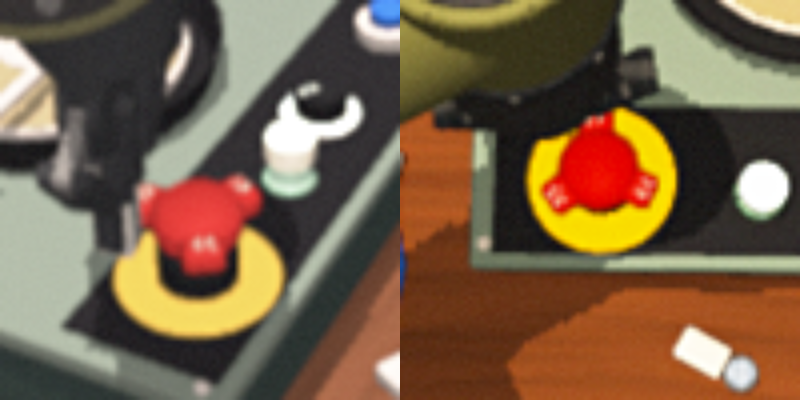

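The head is now at about 0.67 rad and sits higher in the side view. I back off along the same arc.

{"name": "play_rows", "arguments": {"offset": [[0.25,0,0.13],[0.26,0,0.14],[0.26,0,0.14],[0.26,0,0.14],[0.26,0,0.14],[0.3,0,0.14],[0.4,0,0.14],[0.6,0,0]], "rotation": [[0,-0.07,0],[0,-0.07,0],[0,-0.07,0],[0,-0.07,0],[0,-0.07,0],[0,-0.07,0],[0,-0.07,0],[0,0,0]]}}

```text
t: 13.5
tcp_pos: [0.5655, 0.1246, 0.1189]
tcp_rot: [-0.809, -1.684, 1.689]
wrist_force: [0.2, -0.2, 0.4]
opening: -0.0
```

{"name": "play_rows", "arguments": {"offset": [[0.6,0,0],[0.6,0,0],[0,-1,0],[0,-2,0],[0,-2,0],[0,0,0],[0,0,0],[0,0,0]], "rotation": [[0,0,0],[0,0,0],[0,0,0],[0,0,0],[0,0,0],[0,0,0],[0,0,0],[0,0,0]]}}

```text
t: 14.5
tcp_pos: [0.5584, 0.1349, 0.169]
tcp_rot: [-0.807, -1.687, 1.689]
wrist_force: [-0.6, -0.9, 0.4]
opening: 0.0005
```

```bash
python3 -c "
from h import *
im=camera('side');cv2.imwrite('pics/side6.png',im[:,:,::-1])
f=lambda k:cv2.imread(f'pics/side{k}.png')[180:260,272:342]
cv2.imwrite('pics/z6.png',np.hstack([cv2.resize(f(k),None,fx=3.5,fy=3.5) for k in(0,2,6)]))
for k in(0,2,6):
    h=cv2.cvtColor(f(k),cv2.COLOR_BGR2HSV).astype(int);m=((h[...,0]<8)|(h[...,0]>172))&(h[...,1]>140)&(h[...,2]>60);y,x=np.nonzero(m);print(k,y.mean()+180,x.mean()+272,np.bincount(y).nonzero()[0][[0,-1]]+180)
delta(RST,.17)"
```

```text
0 214.8526970954357 310.753112033195 [202 227]
2 216.93723849372384 311.0146443514644 [204 229]
6 215.05309734513276 311.93362831858406 [202 227]
t 14.55 tcp [0.5584 0.1349 0.169 ] yaw 128.83 ydir [-1.3e-03 -4.0e-04 -1.0e+00] F [ 0.27 -0.24  0.79] open -0.0 q [ 0.59 -0.02 -0.09 -0.   -1.5  -1.48]
offset cm [-24.3   -0.08  19.71] turn None
```

View pics/z6.png

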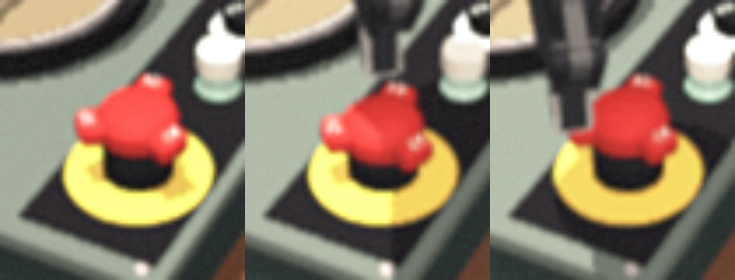

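Red now spans rows 202–227, as at the start (204–229 when latched), so the head is out and turned back. Next is the reset button.

{"name": "play_rows", "arguments": {"offset": [[0,-2,0],[-3,0,2.4],[-4,0,3.3],[-4,0,3.3],[-4,0,3.2],[-4,0,3.2],[-3.3,0,2.7],[-2,0,1.6]], "rotation": [[0,0,0],[0,0,0],[0,0,0],[0,0,0],[0,0,0],[0,0,0],[0,0,0],[0,0,0]]}}

```text
t: 15.55
tcp_pos: [0.5576, -0.18, 0.1913]
tcp_rot: [-0.811, -1.688, 1.688]
wrist_force: [0.1, 0.0, -0.0]
opening: 0.0001
```

{"name": "play_rows", "arguments": {"offset": [[0,1,0],[0,2,0],[0,1.5,0],[0,0.7,0],[0,0,0],[0,0,0],[0,0,0],[0,0,0]], "rotation": [[0,0,0],[0,0,0],[0,0,0],[0,0,0],[0,0,0],[0,0,0],[0,0,0],[0,0,0]]}}

```text
t: 16.55
tcp_pos: [0.5578, -0.1778, 0.1382]
tcp_rot: [-0.809, -1.689, 1.688]
wrist_force: [-0.1, -0.3, 0.6]
opening: 0.0002
```

```bash
python3 -c "
from h import *
im=camera('side');cv2.imwrite('pics/side7.png',im[:,:,::-1])
cv2.imwrite('pics/z7.png',cv2.resize(cv2.imread('pics/side7.png')[110:230,290:400],None,fx=5,fy=5))
delta(RST,.112)"
```

```text
t 16.6 tcp [ 0.5578 -0.1778  0.1381] yaw 128.83 ydir [ 5.e-04  1.e-04 -1.e+00] F [ 0.05 -0.27  0.06] open 0.0 q [ 0.03  0.01 -0.11 -0.   -1.45 -0.93]
offset cm [0.02 2.61 0.05] turn None
```

View pics/z7.png

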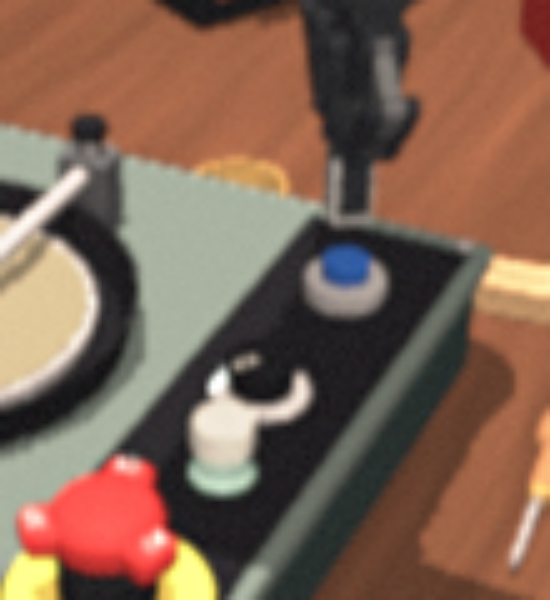

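The fingertip (zoom (348,215)) is centred over the blue button (345,262), and the red head is still out. I press the button.

{"name": "play_rows", "arguments": {"offset": [[0,1,0],[0,1,0],[0,0.5,0],[0,0.2,0],[0,0.2,0],[0,0.2,0],[0,0,0],[0,0,0]], "rotation": [[0,0,0],[0,0,0],[0,0,0],[0,0,0],[0,0,0],[0,0,0],[0,0,0],[0,0,0]]}}

```text
t: 17.6
tcp_pos: [0.5577, -0.1779, 0.1072]
tcp_rot: [-0.809, -1.688, 1.689]
wrist_force: [-3.2, -0.4, 5.0]
opening: 0.0003
```

{"name": "play_rows", "arguments": {"offset": [[0,0.1,0],[0,0.05,0],[0,0.05,0],[0,0,0],[0,0,0],[0,0,0],[0,0,0],[0,0,0]], "rotation": [[0,0,0],[0,0,0],[0,0,0],[0,0,0],[0,0,0],[0,0,0],[0,0,0],[0,0,0]]}}

```text
t: 18.6
tcp_pos: [0.5577, -0.178, 0.1061]
tcp_rot: [-0.809, -1.689, 1.689]
wrist_force: [-5.4, 1.4, 9.7]
opening: -0.0001
```

{"name": "play_rows", "arguments": {"offset": [[0,0.04,0],[0,0,0],[0,0,0],[0,0,0],[0,0,0],[0,0,0],[0,0,0],[0,0,0]], "rotation": [[0,0,0],[0,0,0],[0,0,0],[0,0,0],[0,0,0],[0,0,0],[0,0,0],[0,0,0]]}}

```text
t: 19.6
tcp_pos: [0.5577, -0.178, 0.1061]
tcp_rot: [-0.809, -1.689, 1.689]
wrist_force: [-6.2, 2.2, 10.7]
opening: 0.0001
```

{"name": "play_rows", "arguments": {"offset": [[0,-0.4,0],[0,-0.6,0],[0,-1.5,0],[0,-2.5,0],[0,-3,0],[0,-3,0],[0,0,0],[0,0,0]], "rotation": [[0,0,0],[0,0,0],[0,0,0],[0,0,0],[0,0,0],[0,0,0],[0,0,0],[0,0,0]]}}

```text
t: 20.6
tcp_pos: [0.5577, -0.1775, 0.2139]
tcp_rot: [-0.808, -1.689, 1.688]
wrist_force: [-0.8, -0.1, -0.6]
opening: 0.0
```

```bash
python3 -c "
from h import *
for n in('side','top'):
    im=camera(n);cv2.imwrite(f'pics/{n}8.png',im[:,:,::-1])
f=lambda k:cv2.resize(cv2.imread(f'pics/side{k}.png')[130:250,280:400],None,fx=3.3,fy=3.3)
cv2.imwrite('pics/z8.png',np.hstack([f(0),f(8)]))
for k in(0,8):
    i=cv2.imread(f'pics/side{k}.png');h=cv2.cvtColor(i,cv2.COLOR_BGR2HSV).astype(int)
    for nm,m,(a,b,c,d) in(('red',((h[...,0]<8)|(h[...,0]>172))&(h[...,1]>140)&(h[...,2]>60),(180,260,272,342)),('blue',(abs(h[...,0]-112)<14)&(h[...,1]>120)&(h[...,2]>60),(150,175,340,375))):
        y,x=np.nonzero(m[a:b,c:d]);print(k,nm,(x.mean()+c).round(1),(y.mean()+a).round(1),y.min()+a,y.max()+a,len(y))
delta(RST,.2)"
```

```text
0 red 310.8 214.9 202 227 482
0 blue 358.7 161.8 158 165 60
8 red 310.9 214.8 202 227 488
8 blue 358.8 162.2 159 166 63
t 20.7 tcp [ 0.5573 -0.1776  0.2132] yaw 128.84 ydir [-1.8e-03  5.0e-04 -1.0e+00] F [ 0.32 -0.17  0.4 ] open -0.0002 q [ 0.03  0.    0.01 -0.   -1.58 -0.93]
offset cm [-0.03  1.32  0.03] turn None
```

View pics/z8.png

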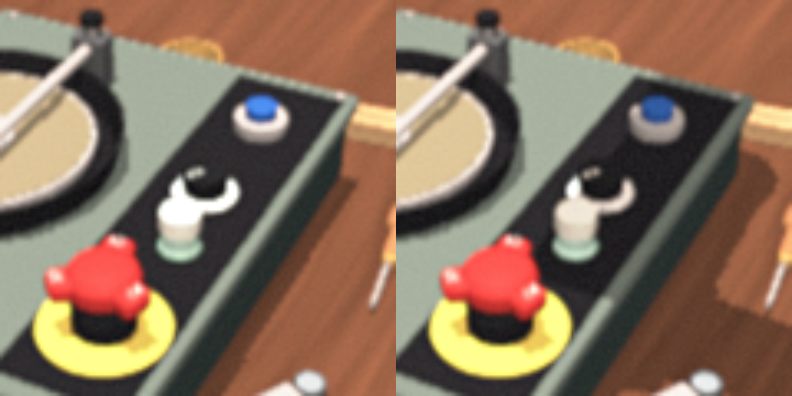

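View pics/top8.png

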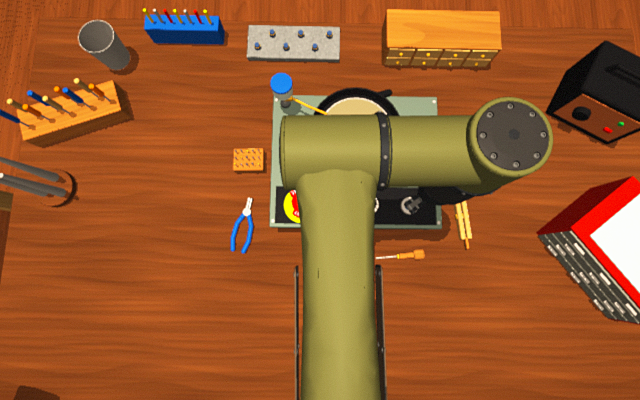

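The head, button, knob and jar all look as they did at the start, and the robot is touching nothing. I hand in the job.

```bash
python3 -c "
from station import job
print(job.sign_off())"
```

```text
the job is handed in; nothing more can be done
None
```

The stop check is done in the order asked, and I handed it in at about 20.7 s.

- **Press:** I pushed the red head in with the shut fingertip until it stopped, 8 mm in at about 10.6 N. With the finger lifted off, the side view showed it about 2 px lower than at rest, so it stayed latched.
- **Twist:** I pushed one lobe clockwise along an arc to roughly 0.65 rad at about 5 N, without gripping the head. After I backed off, the head was at its starting height and angle again (rows 202–227 in the side view).
- **Reset:** I then pressed the blue button to its 6 mm end stop at about 11 N and let it go.

In the last side view the red head matched its first picture. The blue button was also back out, within about half a pixel, with the arm's shadow now over it. The knob and jar looked unmoved, and the wrist force was near zero. The arm hid part of the final top view, including most of the loupe, so I checked the loose tools only by eye. I did not measure the pointer mark on the knob.

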